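# Shelve the small stain tins in a row

### The job

One small stain tin stands on the low wooden ledge; two more just like it stand on the bench. Put those two upright on the ledge so that all three small tins form one neat straight row along the middle of the board, side by side, with less than half a tin's width between neighbours. Leave the tin that is already on the ledge where it stands.

Things in the scene. Friction and masses are not known exactly. Their poses are not given: they have to be found in the camera images.
- tin_a_mid (a point): tin to shelve: a small round steel tin with a brown label band, 54 mm across, 75 mm tall, about 0.2 kg; the point is its centre, half-way up; z points up. Starts upright on the bench right of the ledge (-y), 35 mm or more free all round. Not to be taken: a 125 mm tall tin of the same width, a low wide tin (88 mm across), a 170 mm white bottle (all nearer the bench's right edge), a mallet
- tin_b_mid (a point): the other tin to shelve, just the same: a small round steel tin with a brown label band, 54 mm across, 75 mm tall, about 0.2 kg; the point is its centre, half-way up; z points up. Starts upright on the bench right of the ledge; of the two bench tins one is nearer to the robot, one farther
- tin_row_mid (a point): the tin already on the ledge, just the same: a small round steel tin with a brown label band, 54 mm across, 75 mm tall, about 0.2 kg; the point is its centre, half-way up; z points up. It stands on the middle line of the board, anywhere from near its left end to near its right end, and must stay there
- ledge: low fixed ledge: a flat wooden board on cleats, 360 mm long (its y axis), 130 mm deep (its x axis), no rims, nothing above; top 50 mm above the bench. Origin on the bench under the board's centre, z up. The row's line is its y axis (x = 0). Turned up to 15 degrees. The side of the standing tin with more free board always has room for two tins
There are look-alikes about, which are no part of the job. Leave any red look-alike of the part that bears tin_a_mid alone.

How it is judged:
At the end, for the whole second after the job is handed in: all three small tins stand upright (within 8 degrees) and at rest on the ledge's board, each centre within 20 mm of the board's middle line, and neighbours' centres in the row less than 85 mm apart (a gap of about half a tin's width, 31 mm, at most); in any order (x of tin_a_mid in the frame of ledge between -0.02 and 0.02 m and z of tin_a_mid in the frame of ledge between 0.08 and 0.095 m and angle between each of tin_a_mid, tin_b_mid, tin_row_mid's own z axis and vertical below 0.15 rad and linear speed of each of tin_a, tin_b, tin_row below 0.02 m/s and x of tin_b_mid in the frame of ledge between -0.02 and 0.02 m and z of tin_b_mid in the frame of ledge between 0.08 and 0.095 m and x of tin_row_mid in the frame of ledge between -0.02 and 0.02 m and z of tin_row_mid in the frame of ledge between 0.08 and 0.095 m and (horizontal distance between each of tin_a_mid, tin_b_mid and tin_row_mid below 0.085 m or (horizontal distance between tin_a_mid and tin_row_mid below 0.085 m and horizontal distance between tin_a_mid and tin_b_mid below 0.085 m) or (horizontal distance between tin_b_mid and tin_row_mid below 0.085 m and horizontal distance between tin_a_mid and tin_b_mid below 0.085 m))); the robot touches nothing.
It fails at once if the tin already on the ledge is shifted by more than 20 mm or tipped (distance of tin_row_mid from where it was at the start of the episode above 0.02 m or angle between tin_row_mid's own z axis and vertical above 0.3 rad).
It also fails if it takes over 54 s, if anything falls off the work surface, if the arm or the gripper's body presses on something with over 40 N, if the wrist force passes 120 N, or if a joint passes its speed limit or range.

### The arm

A 6-joint arm with a two-finger parallel gripper is mounted at the origin on the work surface. World frame = base frame: x ahead of the robot, y to its left, z up, the work surface at z = 0. Lengths are in m, angles in rad, forces in N, time in s.
With the tool pointing down it reaches from about 0.375 to 0.9 m from the base axis. Payload 3.1 kg.
Tool frame: the origin (TCP) lies midway between the tips of the shut fingers; the grasp point (between the pads) lies manip.hold_point_z behind it (manip.hold_point_z is the distance from the TCP to the grasp point, in m); z points along the fingers, y is the direction in which the jaws open and shut (so a half turn about z gives the same grasp; the last joint's range is limited). The gripper opens to 85 mm and grips with 20 to 120 N. Pads are 22 mm wide; open, the fingers measure 114 mm over their backs; the gripper's body (76 mm by 85 mm) begins 54 mm behind the grasp point. The pads swing forward as they close: fully open they stand 13 mm farther back than shut.
Start: joints at [-1.321, 0.527, 1.433, -0, 1.181, -0.178], TCP at [0.26, -0.568, 0.231] pointing down, gripper open.
Joint ranges: [-3.08, 3.08], [-0.75, 2.2], [0.22, 2.44], [-1.43, 4.57], [0, 2.65], [-2.85, 2.85]. Speed limits (rad/s): [2.79, 2.79, 3.14, 3.14, 3.14, 3.14].

### API

Orientations are given as a unit quaternion [x, y, z, w].
In Python, from station import manip, snapshot, workorder, models gives the robot as it stands.
- The arm moves only by the tool jog_arm, never from a script. Its argument "commands" is a list of rows, each a list of 5 numbers: the opening in per cent of the stroke, from 0 (shut) to 100 (fully open), then the shift along the world's x, y, z in cm, then the turn about the world's z in rad. A call has 1 to 8 rows; each row shifts and turns the pose as measured when the row begins; what a row does not reach is not made up. A row lasts 1/12 s, in which the tool goes at most 41.7 mm and 7.16 degrees, less where a joint would pass 70% of its speed; a pose out of reach is approached as far as the arm can. A call with a gripper value outside its range is refused whole. The fingers move at their own pace and stop on an object; "squeeze" is the grip in N (left out, the last holds). Time passes only in rows, so rows that do not move let the fingers close. It gives the time, the measured TCP pose, the force and the opening at its end, in the units of the state.
- manip.sense(): the state, without advancing time (a new reading comes with each control period).
- snapshot(name): name is "scene" or "top" or "wrist"; returns a dict with "image" (400x640x3 uint8, red, green, blue), "intrinsics" (3x3 intrinsics, pixels), "extrinsics" (4x4, takes a point from camera to world coordinates); the wrist camera has in their place "hand_eye" (4x4, takes a point from camera to tool coordinates, whose origin is the TCP and whose axes are the flange's). Camera axes: x right, y down, z forward; pixel columns grow to the right and rows downward; lengths in m; the calibration is good to about 2 mm. A picture is of the moment at which its call begins: read the wrist's pose just before it. There is no depth.
- workorder.sign_off(): hands the job in, once; it reports no verdict.
Trained networks look in a picture, given as the dict that the camera call returned (one of the last four; its "shot" number tells which), for a name from the list of things; names that differ only in an ending like _2 or _b are one class to them, and where a whole thing is asked for, a point or a joint stands for the part that bears it (a point fixed in the world has none). Each returns a list of dicts, best first, with "score" (0 to 1); they miss things now and then, are a little off and sometimes report something else, mostly with a low value. They report only what shows in the picture. A call takes as long as a camera call. They do not tell look-alikes from the thing itself.
- models.find_in(picture, name): "centre" ([x, y, z] in m, in world coordinates, good to about 4 mm: the middle of the surface that is visible of it).
- models.pinpoint(picture, name): "centre" ([x, y, z] in m, in world coordinates, good to about 4 mm: a listed point, or the origin of a listed thing).
The state is a dict: "t": time; "q": joint angles; "qd": joint speeds; "tau": joint torques, N m; "tcp_pos": TCP position; "tool_rot": TCP orientation; "force": force on the tool from outside, world axes, zero at the start; "ft_torque": the same for the moment, N m; "finger_gap": opening from 0.0 (shut) to 1.0 (fully open).
Only numpy, scipy, OpenCV 4.12 (cv2) and the standard library are available. Lean on these libraries where they do the work, as an engineer would, in place of code of your own. Each camera call takes 0.05 s, during which the arm holds its last target. There are 200 camera calls.

## Working session

There is one attempt and no reset: what is moved stays moved. The work goes in short steps, Python scripts to look and compute and a tool call to move; the robot and the scene stay as the last step left them, time stands still between calls to the robot, and variables do not carry over. Pictures are saved under pics/ and viewed, about 8 in all and at most 12, crops included, and the job is handed in when it is done.

Besides the shell and the picture viewer there is one more tool, called after ">>>" as name(argument=value, ...) on one line, values as JSON. jog_arm: Moves the arm, as the interface text tells. Its arguments: {"type":"object","properties":{"commands":{"type":"array","items":{"type":"array","items":{"type":"number"}}},"squeeze":{"type":"number"}},"required":["commands"]}

```bash
mkdir -p pics; ls; cat > look.py <<'E'
from station import manip, snapshot, workorder, models
import numpy as np, cv2
def save(p,n): cv2.imwrite(f'pics/{n}.png',p['image'][:,:,::-1])
E
python3 - <<'E'
from look import *
s=manip.sense(); print(s['t'],s['tcp_pos'],s['tool_rot'],manip.hold_point_z)
for c in ['top','scene']:
    p=snapshot(c); save(p,c)
    print(c,p['intrinsics'][0][0],np.round(p['extrinsics'],3).tolist())
    for n in ['tin_a_mid','tin_row_mid','ledge']:
        for r in models.pinpoint(p,n):
            X=np.linalg.inv(p['extrinsics'])@np.append(r['centre'],1); u=p['intrinsics']@X[:3]; u=u/u[2]
            print(n,np.round(r['centre'],3),round(r['score'],2),u[:2].round(), {k:v for k,v in r.items() if k not in('centre','score')})
E
```

```text
pics
0.0 [ 0.25969004 -0.56770511  0.23033288] [ 9.77102826e-01  2.12764837e-01 -6.19859640e-05 -1.08955574e-03] 0.0187
top 366.879416744118 [[0.018, -0.994, 0.11, 0.433], [-1.0, -0.021, -0.021, -0.035], [0.024, -0.109, -0.994, 0.817], [0.0, 0.0, 0.0, 1.0]]
tin_a_mid [ 0.432 -0.253  0.04 ] 0.96 [414. 247.] {}
tin_a_mid [ 0.449 -0.153  0.036] 0.7 [367. 238.] {}
tin_a_mid [ 0.496 -0.342  0.037] 0.65 [455. 218.] {}
tin_row_mid [0.558 0.16  0.088] 0.58 [216. 180.] {}
ledge [ 0.566  0.104 -0.002] 0.67 [251. 184.] {}
scene 427.0846555998636 [[0.297, 0.625, -0.722, 1.181], [0.955, -0.208, 0.213, -0.226], [-0.017, -0.752, -0.658, 0.678], [0.0, 0.0, 0.0, 1.0]]
tin_a_mid [ 0.45  -0.151  0.038] 0.69 [261. 200.] {}
tin_a_mid [ 0.437 -0.252  0.037] 0.63 [216. 206.] {}
tin_a_mid [ 0.496 -0.344  0.034] 0.62 [175. 234.] {}
tin_row_mid [0.562 0.16  0.092] 0.58 [412. 184.] {}
ledge [ 0.563  0.105 -0.002] 0.61 [385. 221.] {}
```

View pics/top.png

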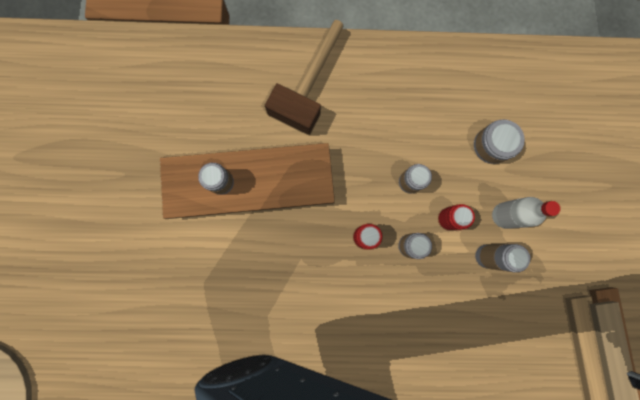

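View pics/scene.png

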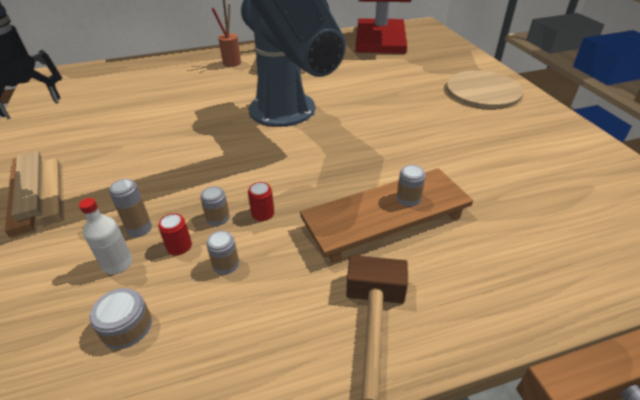

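The top view shows these look-alikes: two plain grey tins at (418,246) and (418,178), red tins at (368,237) and (457,217), a tall tin at (515,257), a wide tin at (503,141) and a bottle at (525,212). The row tin stands on the ledge at (213,177). I choose the two grey tins with brown bands, at (216,206) and (222,252) in the scene view. The scene view shows both with brown bands. Next I measure their positions and the board's corners.

```bash
cat >> look.py <<'E'
def ray(p,uv,z):
    E=np.array(p['extrinsics']); d=E[:3,:3]@np.linalg.solve(p['intrinsics'],[*uv,1]); o=E[:3,3]
    return o+d*(z-o[2])/d[2]
def board(p):
    h=cv2.cvtColor(p['image'],cv2.COLOR_RGB2LAB).astype(int); ref=np.median(h[195:205,250:300].reshape(-1,3),0)
    m=((abs(h[...,1]-ref[1])<7)&(abs(h[...,2]-ref[2])<10)&(abs(h[...,0]-ref[0])<28)).astype(np.uint8)
    m[:130]=0;m[230:]=0;m[:,:150]=0;m[:,345:]=0
    m=cv2.morphologyEx(m,cv2.MORPH_OPEN,np.ones((3,3)))
    c=max(cv2.findContours(m,0,2)[0],key=cv2.contourArea)
    pts=np.array([ray(p,q[0],0.05)[:2] for q in cv2.convexHull(c)],np.float32)
    return cv2.minAreaRect(pts)
E
python3 - <<'E'
from look import *
p=snapshot('top'); print('board',board(p))
# lids: bright grey blobs
for n,(u,v),z in [('near',(419,246),.075),('far',(419,178),.075),('row',(212,176),.125)]:
    w=p['image'][v-14:v+15,u-14:u+15].astype(int); m=(w.min(2)>165)
    m=m.astype(np.uint8); k,l,s,c=cv2.connectedComponentsWithStats(m); i=1+s[1:,4].argmax()
    uv=c[i]+[u-14,v-14]; print(n,s[i],uv.round(1),ray(p,uv,z).round(4))
for c in ['scene','top']:
    p=snapshot(c)
    for n in ['tin_b_mid','tin_row_mid']: print(c,n,[(np.round(r['centre'],3).tolist(),round(r['score'],2)) for r in models.pinpoint(p,n)])
t=p['image'][120:290,150:550]; s=snapshot('scene')['image'][150:320,80:480]
cv2.imwrite('pics/crop.png',cv2.resize(np.vstack([t,s]),None,fx=1.7,fy=1.7)[:,:,::-1])
E
```

```text
board ((0.5675216913223267, 0.10443020612001419), (0.13378189504146576, 0.3604845106601715), 6.819695949554443)Traceback (most recent call last):
  File "<stdin>", line 6, in <module>
ValueError: attempt to get argmax of an empty sequence
```

```bash
python3 - <<'E'
from look import *
p=snapshot('top')
for n,(u,v),z in [('near',(419,246),.075),('far',(419,178),.075),('row',(212,176),.125)]:
    w=p['image'][v-16:v+17,u-16:u+17].astype(int); m=((w.max(2)-w.min(2)<22)&(w.min(2)>140)).astype(np.uint8)
    k,l,s,c=cv2.connectedComponentsWithStats(m); 
    if k<2: print(n,w[16,16]); continue
    i=1+s[1:,4].argmax(); uv=c[i]+[u-16,v-16]; print(n,s[i],uv.round(1),ray(p,uv,z).round(4))
t=p['image'][120:290,150:550]
for c in ['scene','top']:
    p=snapshot(c)
    for n in ['tin_b_mid','tin_row_mid']: print(c,n,[(np.round(r['centre'],3).tolist(),round(r['score'],2)) for r in models.pinpoint(p,n)])
s=snapshot('scene')['image'][150:320,80:480]
cv2.imwrite('pics/crop.png',cv2.resize(np.vstack([t,s]),None,fx=1.7,fy=1.7)[:,:,::-1])
E
```

```text
near [  8   7  18  18 258] [419.6 245.4] [ 0.4359 -0.2535  0.075 ]
far [  7   4  20  20 301] [419.7 175.2] [ 0.5801 -0.2553  0.075 ]
row [  3   4  24  23 418] [210.5 175.4] [0.5607 0.16   0.125 ]
scene tin_b_mid [([0.58, -0.257, 0.04], 0.76)]
scene tin_row_mid [([0.562, 0.158, 0.09], 0.72), ([0.564, 0.108, -0.005], 0.67)]
top tin_b_mid [([0.578, -0.253, 0.04], 0.85)]
top tin_row_mid [([0.559, 0.157, 0.086], 0.67)]
```

View pics/crop.png

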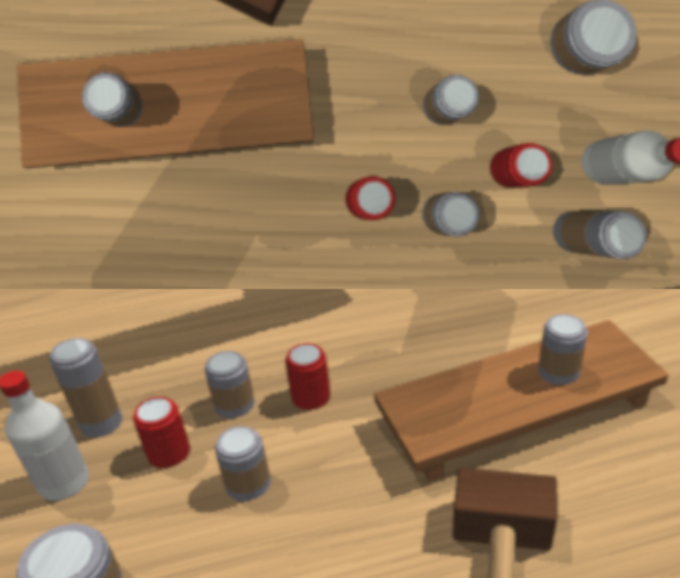

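The crop settles the choice: the grey tins with brown bands at (458,98)/(240,462) and (455,213)/(228,383) are the two to shelve. The red ones and the tall one are not to be taken. I take the near tin first.

>>> jog_arm(commands=[[100,1.8,3.1,0,0.125],[100,1.8,3.1,0,0.125],[100,1.8,3.1,0,0.125],[100,1.8,3.1,0,0.125],[100,1.8,3.1,0,0.125],[100,1.8,3.1,0,0.125],[100,1.8,3.1,0,0.125],[100,1.8,3.1,0,0.125]], squeeze=40)

```text
t: 1.52
tcp_pos: [0.4041, -0.3201, 0.2319]
tool_rot: [0.755, 0.656, 0.001, 0.005]
force: [0.9, 0.2, 0.2]
finger_gap: 1.001
```

>>> jog_arm(commands=[[100,1.5,3.3,0,0.12],[100,1.5,3.3,0,0.12],[100,0,0,0,0]])

```text
t: 1.77
tcp_pos: [0.4369, -0.2455, 0.2325]
tool_rot: [0.663, 0.748, 0.003, 0.005]
force: [-0.3, -0.6, -0.0]
finger_gap: 0.996
```

```bash
cat >> look.py <<'E'
def wrist(name,n='tin_a_mid',view=None):
    s=manip.sense(); p=snapshot('wrist')
    if view: save(p,view)
    print(np.round(s['tcp_pos'],4), 'yaw', round(float(np.arctan2(2*s['tool_rot'][1]**2-1,2*s['tool_rot'][0]*s['tool_rot'][1])),3),'gap',s['finger_gap'])
    for r in models.pinpoint(p,n): print(name,np.round(r['centre'],4),round(r['score'],2))
E
python3 - <<'E'
from look import *
wrist('w',view='w1')
E
```

```text
[ 0.4369 -0.2455  0.2325] yaw 0.12 gap 0.9959613622208741
w [ 0.4963 -0.3431  0.0407] 0.81
```

>>> jog_arm(commands=[[100,-0.2,-0.8,-2,0],[100,0,0,-4,0],[100,0,0,-4,0],[100,0,0,-4,0],[100,0,0,0,0]])

```text
t: 2.28
tcp_pos: [0.4373, -0.2685, 0.0919]
tool_rot: [0.669, 0.743, 0.0, 0.016]
force: [-2.1, 0.7, -1.3]
finger_gap: 1.004
```

```bash
python3 - <<'E'
from look import *
wrist('w',view='w2')
E
```

```text
[ 0.4373 -0.2685  0.0919] yaw 0.104 gap 1.004085543280506
w [ 0.4977 -0.3422  0.037 ] 0.61
```

View pics/w2.png

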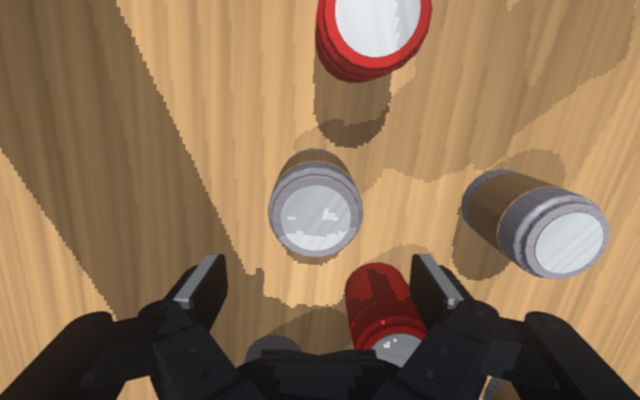

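The wrist view shows the near grey tin at (315,215), a little toward +y of the fingers. Red tins are at (375,20) and (385,330), and the far grey tin is at (560,230). I compute the offset from the lid.

```bash
cat >> look.py <<'E'
from scipy.spatial.transform import Rotation as Ro
def wray(uv,z,p=None):
    s=manip.sense(); p=p or snapshot('wrist'); T=np.eye(4); T[:3,:3]=Ro.from_quat(s['tool_rot']).as_matrix(); T[:3,3]=s['tcp_pos']
    return ray(dict(extrinsics=T@p['hand_eye'],intrinsics=p['intrinsics']),uv,z)
E
python3 - <<'E'
from look import *
p=snapshot('wrist'); s=manip.sense(); print(s['tcp_pos'])
print('lid ctr',wray((317,219),.075,p))
E
```

```text
[ 0.44188507 -0.27193336  0.10027892]
lid ctr [ 0.44129074 -0.26019479  0.075     ]
```

```bash
python3 - <<'E'
from look import *
for i in range(4):
    s=manip.sense(); p=snapshot('wrist'); print(round(s['t'],2),s['tcp_pos'].round(4),np.abs(s['qd']).max().round(3),Ro.from_quat(s['tool_rot']).as_matrix()[:,2].round(3))
save(p,'w3'); save(snapshot('top'),'t3')
import cv2
g=p['image'].astype(int); m=((g.max(2)-g.min(2)<25)&(g.min(2)>130)).astype(np.uint8)
k,l,st,c=cv2.connectedComponentsWithStats(m)
for i in range(1,k):
    if st[i,4]>800: print(st[i],c[i].round(1),wray(c[i],.075,p).round(4))
E
```

```text
2.43 [ 0.4419 -0.2719  0.1003] 0.058 [ 0.037 -0.033 -0.999]
2.48 [ 0.4426 -0.2722  0.1015] 0.036 [ 0.039 -0.035 -0.999]
2.53 [ 0.4429 -0.2721  0.1021] 0.016 [ 0.04  -0.036 -0.999]
2.58 [ 0.4429 -0.2719  0.1023] 0.01 [ 0.04  -0.036 -0.999]
[ 323    0   80   50 3165] [362.   20.6] [ 0.4527 -0.1578  0.075 ]
[ 264  163   82   79 5021] [305.1 202.4] [ 0.4345 -0.2509  0.075 ]
[ 496  183   87   79 4793] [541.6 222.6] [ 0.5754 -0.2502  0.075 ]
```

>>> jog_arm(commands=[[100,0,0,0,0],[100,0,0,0,0]])

```text
t: 2.85
tcp_pos: [0.4437, -0.272, 0.1052]
tool_rot: [0.668, 0.744, 0.0, 0.03]
force: [0.3, -0.2, -0.2]
finger_gap: 0.999
```

```bash
cat >> look.py <<'E'
def st(n=1):
    for i in range(n):
        if i: snapshot('wrist')
        s=manip.sense(); R=Ro.from_quat(s['tool_rot']).as_matrix()
        print(round(s['t'],2),s['tcp_pos'].round(4),'qd',np.abs(s['qd']).max().round(3),'axis',R[:,2].round(3),'yaw',np.arctan2(R[1,1],R[0,1]).round(3),'gap',round(s['finger_gap'],3),'q',s['q'].round(3),'f',s['force'].round(1))
E
python3 -c "from look import *; st(2)"
```

```text
2.85 [ 0.4437 -0.272   0.1052] qd 0.028 axis [ 0.044 -0.039 -0.998] yaw 0.109 gap 0.999 q [-0.766  0.568  1.848  0.003  0.667 -0.877] f [ 0.3 -0.2 -0.2]
2.9 [ 0.4438 -0.272   0.1052] qd 0.015 axis [ 0.044 -0.039 -0.998] yaw 0.109 gap 1.003 q [-0.766  0.568  1.848  0.003  0.667 -0.877] f [-0.6 -0.8 -0.3]
```

>>> jog_arm(commands=[[100,-0.25,0.5,-1,0],[100,-0.25,0.5,-1,0],[100,-0.25,0.5,-1,0],[100,-0.25,0.5,-1,0],[100,0,0,0,0]])

```text
t: 3.32
tcp_pos: [0.4359, -0.253, 0.0679]
tool_rot: [0.667, 0.744, -0.0, 0.035]
force: [0.2, 0.9, -0.1]
finger_gap: 0.999
```

```bash
python3 -c "from look import *; st(3)"
```

```text
3.32 [ 0.4359 -0.253   0.0679] qd 0.028 axis [ 0.051 -0.046 -0.998] yaw 0.11 gap 0.999 q [-0.749  0.624  1.916  0.002  0.532 -0.859] f [ 0.2  0.9 -0.1]
3.37 [ 0.4367 -0.254   0.0686] qd 0.035 axis [ 0.053 -0.048 -0.997] yaw 0.11 gap 1.001 q [-0.749  0.623  1.915  0.002  0.533 -0.859] f [-0.  -0.3 -0.3]
3.42 [ 0.4375 -0.2548  0.0691] qd 0.023 axis [ 0.054 -0.049 -0.997] yaw 0.11 gap 1.0 q [-0.749  0.622  1.913  0.002  0.533 -0.859] f [ 1.1 -0.5  0.1]
```

>>> jog_arm(commands=[[100,0,0,4,0],[100,0,0,4,0],[100,0,0,4,0],[100,0,0,0,0],[100,0,0,0,0]])

```text
t: 3.83
tcp_pos: [0.4379, -0.2559, 0.1916]
tool_rot: [0.667, 0.744, -0.0, 0.034]
force: [-0.9, 0.9, 0.2]
finger_gap: 1.003
```

```bash
python3 -c "from look import *; st(2)"
```

```text
3.83 [ 0.4379 -0.2559  0.1916] qd 0.085 axis [ 0.05  -0.045 -0.998] yaw 0.109 gap 1.003 q [-7.500e-01  4.040e-01  1.814e+00  1.000e-03  8.560e-01 -8.590e-01] f [-0.9  0.9  0.2]
3.88 [ 0.4386 -0.2565  0.1919] qd 0.038 axis [ 0.051 -0.047 -0.998] yaw 0.11 gap 1.0 q [-7.500e-01  4.040e-01  1.813e+00  1.000e-03  8.550e-01 -8.590e-01] f [ 0.9 -0.7  0.9]
```

>>> jog_arm(commands=[[100,-0.2,0.2,-2.5,0],[100,0,0,-3,0],[100,0,0,-3,0],[100,0,0,-2.5,0],[100,0,0,-2,0],[100,0,0,-1.5,0],[100,0,0,-0.8,0],[100,0,0,-0.4,0]])

```text
t: 4.55
tcp_pos: [0.4367, -0.2555, 0.0275]
tool_rot: [0.668, 0.744, -0.0, 0.038]
force: [0.6, 0.9, -0.3]
finger_gap: 1.003
```

```bash
python3 - <<'E'
from look import *
st(2)
save(snapshot('wrist'),'w4')
E
```

```text
4.55 [ 0.4367 -0.2555  0.0275] qd 0.13 axis [ 0.056 -0.051 -0.997] yaw 0.109 gap 1.003 q [-0.751  0.707  1.93   0.002  0.429 -0.86 ] f [ 0.6  0.9 -0.3]
4.6 [ 0.4365 -0.2553  0.0273] qd 0.043 axis [ 0.055 -0.05  -0.997] yaw 0.109 gap 1.001 q [-0.751  0.707  1.931  0.002  0.43  -0.86 ] f [-0.8  0.4 -0.2]
```

View pics/w4.png

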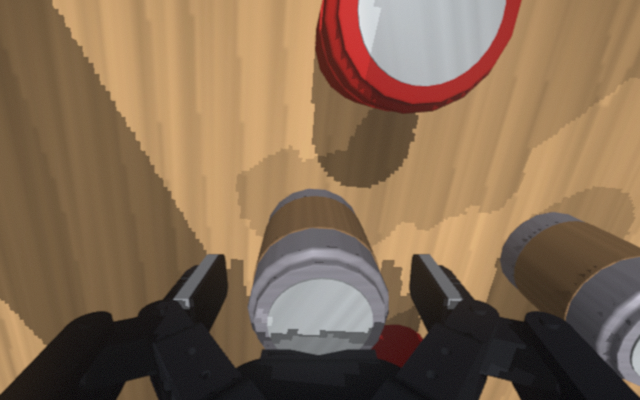

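The near tin stands midway between the pads, lid at about (320,310), with free space on both sides. I close the fingers and lift.

>>> jog_arm(commands=[[0,0,0,0,0],[0,0,0,0,0],[0,0,0,0,0],[0,0,0,0,0],[0,0,0,0,0],[0,0,0,0,0]], squeeze=40)

```text
t: 5.15
tcp_pos: [0.4383, -0.257, 0.0325]
tool_rot: [0.667, 0.744, -0.001, 0.041]
force: [-0.1, 0.1, -2.6]
finger_gap: 0.622
```

```bash
python3 -c "from look import *; st(2)"
```

```text
5.15 [ 0.4383 -0.257   0.0325] qd 0.011 axis [ 0.061 -0.056 -0.997] yaw 0.11 gap 0.622 q [-7.510e-01  6.970e-01  1.929e+00  1.000e-03  4.330e-01 -8.600e-01] f [-0.1  0.1 -2.6]
5.2 [ 0.4383 -0.257   0.0325] qd 0.007 axis [ 0.061 -0.056 -0.997] yaw 0.11 gap 0.625 q [-7.510e-01  6.970e-01  1.929e+00  1.000e-03  4.330e-01 -8.600e-01] f [-0.4 -0.5 -2.9]
```

>>> jog_arm(commands=[[0,0,0,1.5,0],[0,0,0,3,0],[0,0,0,3.5,0],[0,0,0,3,0],[0,0.8,1.5,1.5,0],[0,1.2,2.5,0,0],[0,1.2,3,0,0],[0,1.2,3,0,0]])

```text
t: 5.87
tcp_pos: [0.4825, -0.1593, 0.1636]
tool_rot: [0.671, 0.74, -0.0, 0.043]
force: [0.2, -0.4, -2.2]
finger_gap: 0.622
```

```bash
python3 -c "from look import *; st(1)"
```

```text
5.87 [ 0.4825 -0.1593  0.1636] qd 0.908 axis [ 0.064 -0.058 -0.996] yaw 0.099 gap 0.622 q [-0.528  0.448  1.848 -0.027  0.762 -0.606] f [ 0.2 -0.4 -2.2]
```

Holding (-2.2 N, about 0.2 kg). The next move is to above T1.

>>> jog_arm(commands=[[0,1.1,3,0.2,0],[0,1.1,3,0.2,0],[0,1.1,3,0.2,0],[0,1.1,3,0.2,0],[0,1.1,3,0,0],[0,1,3,0,0],[0,0.8,2,0,0],[0,0.4,1,0,0]])

```text
t: 6.53
tcp_pos: [0.5605, 0.0659, 0.1719]
tool_rot: [0.671, 0.74, 0.001, 0.043]
force: [0.3, -0.2, -2.1]
finger_gap: 0.62
```

```bash
python3 - <<'E'
from look import *
st(2)
p=snapshot('top'); save(p,'t5')
for n in ['tin_a_mid','tin_row_mid']: print(n,[(np.round(r['centre'],3).tolist(),round(r['score'],2)) for r in models.pinpoint(p,n)])
p=snapshot('scene'); save(p,'s5')
E
```

```text
6.53 [0.5605 0.0659 0.1719] qd 0.252 axis [ 0.064 -0.056 -0.996] yaw 0.1 gap 0.62 q [-0.053  0.505  1.688 -0.069  0.882 -0.109] f [ 0.3 -0.2 -2.1]
6.58 [0.5609 0.0669 0.1719] qd 0.057 axis [ 0.065 -0.055 -0.996] yaw 0.101 gap 0.626 q [-0.051  0.506  1.687 -0.067  0.882 -0.109] f [ 0.7  1.8 -2.7]
tin_a_mid [([0.449, -0.152, 0.04], 0.75), ([0.496, -0.345, 0.038], 0.65), ([0.556, 0.07, 0.179], 0.47)]
tin_row_mid []
```

View pics/s5.png

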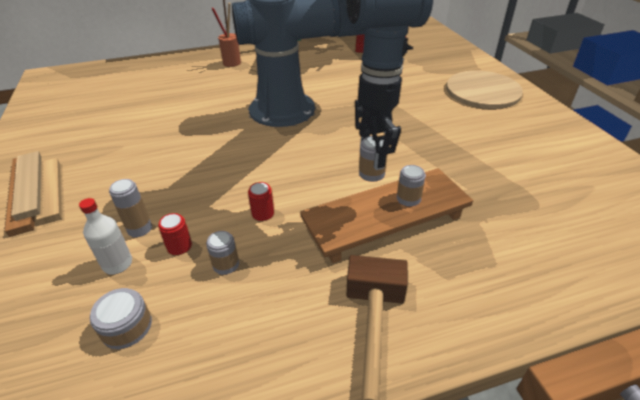

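The scene view shows the tin held upright at (372,165), above the board and left of the row tin (410,185). I move it over T1 and lower it.

>>> jog_arm(commands=[[0,0.5,1.0,0,0],[0,0.3,0.7,-0.5,0],[0,0.1,0.3,-1.5,0],[0,0,0,-2,0],[0,0,0,-2,0],[0,0,0,-1.2,0],[0,0,0,-0.7,0]])

```text
t: 7.37
tcp_pos: [0.5722, 0.0787, 0.0916]
tool_rot: [0.676, 0.735, 0.002, 0.046]
force: [-0.1, -0.0, -2.5]
finger_gap: 0.621
```

```bash
python3 - <<'E'
from look import *
st(2)
p=snapshot('top'); 
for n in ['tin_a_mid','tin_row_mid']: print(n,[(np.round(r['centre'],3).tolist(),round(r['score'],2)) for r in models.pinpoint(p,n)])
q=snapshot('scene')
for n in ['tin_a_mid','tin_row_mid']: print(n,[(np.round(r['centre'],3).tolist(),round(r['score'],2)) for r in models.pinpoint(q,n)])
E
```

```text
7.37 [0.5722 0.0787 0.0916] qd 0.191 axis [ 0.07  -0.059 -0.996] yaw 0.086 gap 0.621 q [-0.027  0.643  1.714 -0.087  0.715 -0.048] f [-0.1 -0.  -2.5]
7.42 [0.5713 0.0786 0.0904] qd 0.051 axis [ 0.067 -0.059 -0.996] yaw 0.086 gap 0.624 q [-0.027  0.645  1.714 -0.087  0.715 -0.048] f [ 0.5  0.8 -4. ]
tin_a_mid [([0.496, -0.345, 0.038], 0.9), ([0.448, -0.154, 0.039], 0.79), ([0.57, 0.084, 0.099], 0.77), ([0.579, -0.254, 0.039], 0.52)]
tin_row_mid []
tin_a_mid [([0.576, 0.083, 0.102], 0.7), ([0.45, -0.156, 0.038], 0.68), ([0.497, -0.343, 0.036], 0.66)]
tin_row_mid [([0.559, 0.161, 0.088], 0.67)]
```

>>> jog_arm(commands=[[0,-0.2,0.4,-0.3,0],[0,0,0.3,-0.5,0],[0,0,0,-0.5,0]])

```text
t: 7.97
tcp_pos: [0.5736, 0.0864, 0.0839]
tool_rot: [0.676, 0.735, 0.006, 0.05]
force: [0.2, -0.4, -2.3]
finger_gap: 0.623
```

```bash
python3 -c "from look import *; st(2)"
```

```text
7.97 [0.5736 0.0864 0.0839] qd 0.133 axis [ 0.081 -0.059 -0.995] yaw 0.086 gap 0.623 q [-0.013  0.656  1.719 -0.091  0.687 -0.029] f [ 0.2 -0.4 -2.3]
8.02 [0.5728 0.0863 0.0827] qd 0.03 axis [ 0.079 -0.059 -0.995] yaw 0.086 gap 0.624 q [-0.013  0.657  1.72  -0.091  0.687 -0.029] f [-0.5  0.5 -2.4]
```

>>> jog_arm(commands=[[0,-0.2,0.1,-0.5,0],[0,-0.1,0,-0.4,0]])

```text
t: 8.18
tcp_pos: [0.573, 0.0863, 0.0809]
tool_rot: [0.675, 0.736, 0.006, 0.053]
force: [-10.0, -0.2, 39.8]
finger_gap: 0.619
```

```bash
python3 - <<'E'
from look import *
st(2)
q=snapshot('scene');save(q,'s6')
for n in ['tin_a_mid','tin_row_mid']: print(n,[(np.round(r['centre'],3).tolist(),round(r['score'],2)) for r in models.pinpoint(q,n)])
E
```

```text
8.18 [0.573  0.0863 0.0809] qd 0.049 axis [ 0.086 -0.062 -0.994] yaw 0.089 gap 0.619 q [-0.011  0.659  1.725 -0.099  0.672 -0.023] f [-10.   -0.2  39.8]
8.23 [0.5729 0.0865 0.081 ] qd 0.011 axis [ 0.087 -0.062 -0.994] yaw 0.089 gap 0.62 q [-0.011  0.659  1.726 -0.098  0.672 -0.023] f [-5.6 -0.5 27.6]
tin_a_mid [([0.452, -0.156, 0.035], 0.82), ([0.499, -0.345, 0.037], 0.77), ([0.575, 0.091, 0.087], 0.75)]
tin_row_mid [([0.565, 0.108, -0.003], 0.63), ([0.558, 0.16, 0.088], 0.56)]
```

>>> jog_arm(commands=[[0,0,0,0,0],[100,0,0,0,0],[100,0,0,0,0],[100,0,0,0,0],[100,0,0,0,0],[100,0,0,0.5,0]])

```text
t: 8.88
tcp_pos: [0.574, 0.0866, 0.088]
tool_rot: [0.675, 0.736, 0.008, 0.055]
force: [-0.7, -0.0, 0.4]
finger_gap: 1.003
```

```bash
python3 - <<'E'
from look import *
st(2)
q=snapshot('scene');p=snapshot('wrist')
for n in ['tin_a_mid','tin_row_mid']: print(n,[(np.round(r['centre'],3).tolist(),round(r['score'],2)) for r in models.pinpoint(q,n)])
cv2.imwrite('pics/c7.png',np.vstack([q['image'][100:260,250:550].repeat(2,0).repeat(2,1),p['image'][::2,::2].repeat(1,0)[:, :].copy() if 0 else cv2.resize(p['image'],(600,280))])[:,:,::-1])
E
```

```text
8.88 [0.574  0.0866 0.088 ] qd 0.141 axis [ 0.091 -0.062 -0.994] yaw 0.09 gap 1.003 q [-0.011  0.647  1.723 -0.097  0.681 -0.025] f [-0.7 -0.   0.4]
8.93 [0.5749 0.0867 0.0893] qd 0.025 axis [ 0.094 -0.062 -0.994] yaw 0.09 gap 0.999 q [-0.011  0.645  1.722 -0.097  0.682 -0.025] f [0.7 1.1 0.5]
tin_a_mid [([0.576, 0.091, 0.091], 0.86), ([0.453, -0.157, 0.034], 0.78), ([0.497, -0.342, 0.039], 0.76)]
tin_row_mid [([0.561, 0.161, 0.089], 0.65)]
```

View pics/c7.png

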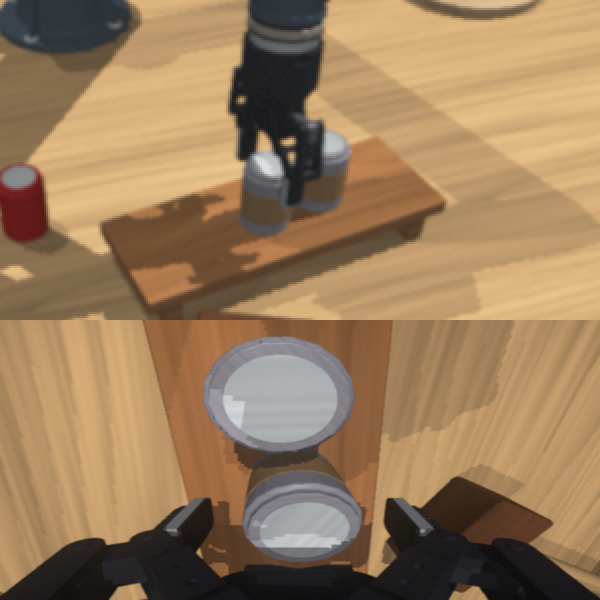

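The new tin stands beside the row tin, with board visible between them. Upper crop: tins at (265,195) and (325,170). I retreat and go to the far tin.

>>> jog_arm(commands=[[100,0,0,2,0],[100,0,0,3.5,0],[100,0,-0.5,4,0],[100,0,-3,0.5,0],[100,0,-4,0,0],[100,0,-4,0,0],[100,0,-4,0,0],[100,0,-4,0,0]])

```text
t: 9.8
tcp_pos: [0.5727, -0.1067, 0.193]
tool_rot: [0.669, 0.741, 0.009, 0.055]
force: [0.8, 0.7, 0.6]
finger_gap: 0.997
```

>>> jog_arm(commands=[[100,0,-4,0,0],[100,0,-4,0,0],[100,0,-4,0,0],[100,0,-2,0,0]])

```text
t: 10.13
tcp_pos: [0.5715, -0.2571, 0.1935]
tool_rot: [0.67, 0.74, 0.008, 0.057]
force: [-0.1, 0.5, -0.4]
finger_gap: 1.003
```

```bash
python3 - <<'E'
from look import *
st(3)
p=snapshot('top'); save(p,'t8')
for n in ['tin_b_mid','tin_row_mid']: print(n,[(np.round(r['centre'],3).tolist(),round(r['score'],2)) for r in models.pinpoint(p,n)])
print(board(p))
w=snapshot('wrist')
for n in ['tin_b_mid']: print(n,[(np.round(r['centre'],3).tolist(),round(r['score'],2)) for r in models.pinpoint(w,n)])
E
```

```text
10.13 [ 0.5715 -0.2571  0.1935] qd 0.376 axis [ 0.095 -0.063 -0.993] yaw 0.103 gap 1.003 q [-0.602  0.532  1.555  0.002  0.94  -0.702] f [-0.1  0.5 -0.4]
10.18 [ 0.5718 -0.2601  0.1935] qd 0.083 axis [ 0.096 -0.066 -0.993] yaw 0.101 gap 0.996 q [-0.605  0.534  1.552  0.     0.939 -0.703] f [ 1.6 -2.5  0.9]
10.23 [ 0.5715 -0.2568  0.1932] qd 0.067 axis [ 0.095 -0.063 -0.994] yaw 0.101 gap 1.001 q [-0.601  0.533  1.555  0.002  0.94  -0.7  ] f [-0.1  0.2 -0.2]
tin_b_mid [([0.581, -0.257, 0.038], 0.84)]
tin_row_mid [([0.558, 0.158, 0.085], 0.73)]
((0.5672026872634888, 0.10505466163158417), (0.13039350509643555, 0.35954996943473816), 6.615669250488281)
tin_b_mid []
```

View pics/t8.png

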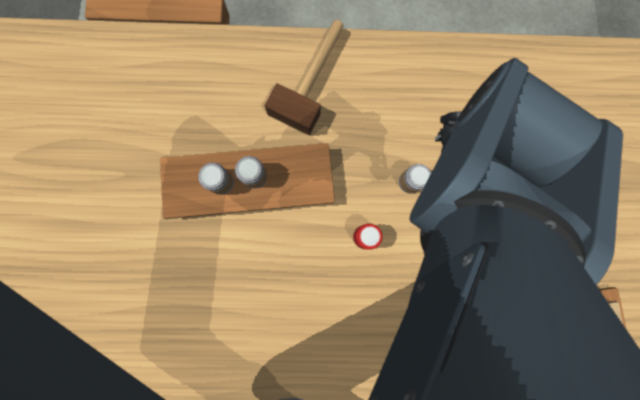

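The top view shows two tins on the board, at (213,177) and (249,170), and the far tin still at (418,178). I check the lids against the board line and find the far tin in the wrist view.

```bash
python3 - <<'E'
from look import *
def lids(g,lo):
    g=g.astype(int); m=((g.max(2)-g.min(2)<25)&(g.min(2)>lo)).astype(np.uint8)
    k,l,s,c=cv2.connectedComponentsWithStats(m); return [(s[i],c[i]) for i in range(1,k)]
p=snapshot('top'); (cx,cy),_,a=board(p); a=np.radians(a)
for s,c in lids(p['image'],140):
    if 250<s[4]<700 and c[1]<200 and c[1]>150 and c[0]<400:
        w=ray(p,c,.125)[:2]; d=w-[cx,cy]; print('lid',c.round(1),s[2:],w.round(4),'ledge',np.round([d@[np.cos(a),np.sin(a)],d@[-np.sin(a),np.cos(a)]],4))
st(1); w=snapshot('wrist')
for s,c in lids(w['image'],130):
    if s[4]>600: print('w',s,c.round(1),wray(c,.075,w).round(4))
E
```

```text
lid [247.4 168.7] [ 24  24 453] [0.5753 0.0906] ledge [ 0.0063 -0.0153]
lid [210.5 175.5] [ 24  24 464] [0.5605 0.16  ] ledge [-0.0004  0.0553]
10.53 [ 0.5714 -0.25    0.1931] qd 0.006 axis [ 0.093 -0.06  -0.994] yaw 0.108 gap 0.997 q [-0.593  0.53   1.56   0.003  0.941 -0.699] f [-0.3  0.2  0.1]
w [ 123   11   56   60 2580] [150.2  40.6] [ 0.4525 -0.1513  0.075 ]
w [ 288  166   53   50 2083] [313.6 190.5] [ 0.5787 -0.2533  0.075 ]
w [ 340  322   67   42 1591] [377.5 340.8] [ 0.6651 -0.4186  0.075 ]
```

>>> jog_arm(commands=[[100,0.5,-0.3,-2.5,0],[100,0.4,-0.2,-3,0],[100,0,0,-3,0],[100,0,0,-2.5,0],[100,0,0,-2,0],[100,0,0,-1.5,0],[100,0,0,-0.8,0],[100,0,0,-0.4,0]])

```text
t: 11.25
tcp_pos: [0.5861, -0.2471, 0.0355]
tool_rot: [0.662, 0.747, 0.01, 0.061]
force: [-0.4, 0.2, -0.6]
finger_gap: 1.0
```

```bash
python3 - <<'E'
from look import *
st(2)
w=snapshot('wrist'); save(w,'w9')
E
```

```text
11.25 [ 0.5861 -0.2471  0.0355] qd 0.093 axis [ 0.104 -0.065 -0.992] yaw 0.123 gap 1.0 q [-0.576  0.771  1.63   0.004  0.618 -0.698] f [-0.4  0.2 -0.6]
11.3 [ 0.5857 -0.2468  0.0351] qd 0.028 axis [ 0.103 -0.064 -0.993] yaw 0.123 gap 1.0 q [-0.576  0.771  1.631  0.004  0.618 -0.698] f [-0.4  0.4 -0.3]
```

View pics/w9.png

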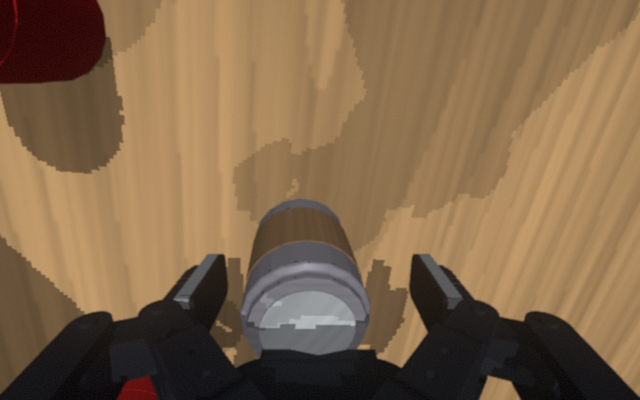

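The far tin sits at (305,300) between the pads, a little to the left (-x) and too low in view (-y). I correct by -5 mm in x and -8 mm in y, then close.

>>> jog_arm(commands=[[100,-0.3,-0.5,-0.5,0],[100,-0.3,-0.4,-0.4,0],[100,0,0,-0.1,0]])

```text
t: 11.6
tcp_pos: [0.5823, -0.2579, 0.0289]
tool_rot: [0.662, 0.747, 0.011, 0.064]
force: [0.0, -0.0, 0.2]
finger_gap: 1.001
```

```bash
python3 -c "from look import *; st(2)"
```

```text
11.6 [ 0.5823 -0.2579  0.0289] qd 0.02 axis [ 0.11  -0.069 -0.991] yaw 0.125 gap 1.001 q [-0.594  0.781  1.636  0.009  0.595 -0.722] f [ 0.  -0.   0.2]
11.65 [ 0.5825 -0.2578  0.029 ] qd 0.008 axis [ 0.111 -0.069 -0.991] yaw 0.125 gap 0.998 q [-0.594  0.781  1.636  0.009  0.595 -0.722] f [ 0.6 -0.4 -0.2]
```

>>> jog_arm(commands=[[0,0,0,-0.1,0],[0,0,0.1,0,0],[0,0,0,0,0],[0,0,0,0,0],[0,0,0,0.5,0],[0,0,0,2,0],[0,0,0,3.5,0],[0,0,0,3.5,0]])

```text
t: 12.32
tcp_pos: [0.5749, -0.2529, 0.1184]
tool_rot: [0.663, 0.747, 0.009, 0.053]
force: [0.3, -0.8, -2.0]
finger_gap: 0.637
```

>>> jog_arm(commands=[[0,0,1,3,0],[0,0,3,1.5,0],[0,0,4,0,0],[0,0,4,0,0],[0,0,4,0,0],[0,0,4,0,0],[0,0,3,0,0],[0,0,1,0,0]])

```text
t: 12.98
tcp_pos: [0.5782, -0.0108, 0.1767]
tool_rot: [0.666, 0.743, 0.012, 0.065]
force: [-0.6, -0.8, -2.5]
finger_gap: 0.637
```

```bash
python3 - <<'E'
from look import *
st(2)
for c in ['top','scene']:
    p=snapshot(c); print([(np.round(r['centre'],3).tolist(),round(r['score'],2)) for r in models.pinpoint(p,'tin_b_mid')])
E
```

```text
12.98 [ 0.5782 -0.0108  0.1767] qd 0.238 axis [ 0.112 -0.068 -0.991] yaw 0.113 gap 0.637 q [-0.188  0.498  1.692 -0.062  0.83  -0.257] f [-0.6 -0.8 -2.5]
13.03 [ 0.5781 -0.0103  0.1766] qd 0.064 axis [ 0.112 -0.068 -0.991] yaw 0.114 gap 0.642 q [-0.187  0.498  1.692 -0.062  0.83  -0.258] f [-1.3 -0.1 -3.6]
[]
[([0.575, -0.011, 0.183], 0.59)]
```

>>> jog_arm(commands=[[0,0,1.2,0,0],[0,0,1,-0.5,0],[0,0,0.6,-1.5,0],[0,0,0,-2.2,0],[0,0,0,-2,0],[0,0,0,-1.2,0],[0,0,0,-0.6,0]])

```text
t: 13.82
tcp_pos: [0.5836, 0.0085, 0.095]
tool_rot: [0.672, 0.737, 0.014, 0.07]
force: [0.5, -0.5, -2.6]
finger_gap: 0.634
```

```bash
python3 - <<'E'
from look import *
st(2)
for c in ['top','scene']:
    p=snapshot(c); print([(np.round(r['centre'],3).tolist(),round(r['score'],2)) for r in models.pinpoint(p,'tin_b_mid')])
w=snapshot('wrist')
cv2.imwrite('pics/c10.png',np.vstack([p['image'][100:260,250:550].repeat(2,0).repeat(2,1),cv2.resize(w['image'],(600,280))])[:,:,::-1])
E
```

```text
13.82 [0.5836 0.0085 0.095 ] qd 0.169 axis [ 0.121 -0.073 -0.99 ] yaw 0.097 gap 0.634 q [-0.149  0.63   1.742 -0.091  0.641 -0.171] f [ 0.5 -0.5 -2.6]
13.87 [0.5828 0.0086 0.0941] qd 0.047 axis [ 0.119 -0.073 -0.99 ] yaw 0.097 gap 0.636 q [-0.149  0.631  1.743 -0.091  0.641 -0.171] f [-0.7 -0.6 -2.9]
[]
[([0.582, 0.011, 0.104], 0.96)]
```

View pics/c10.png

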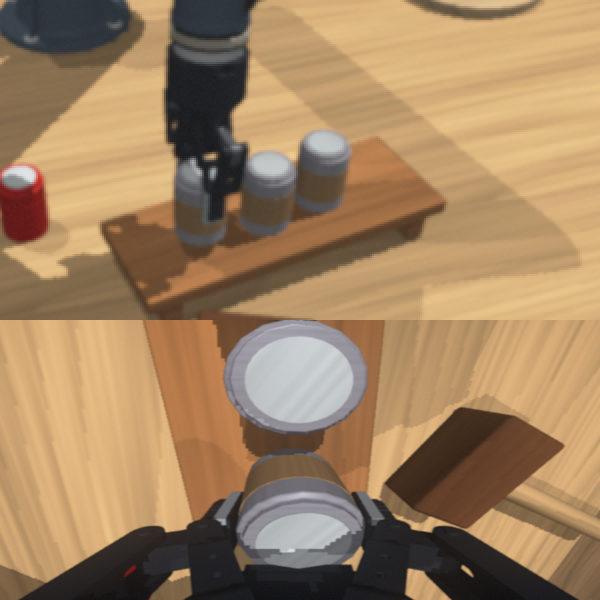

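The held tin looks upright at (200,205) in the upper crop, clear of its neighbour at (267,195). I shift +1 cm in y and -0.4 cm in x, and lower it.

>>> jog_arm(commands=[[0,-0.3,0.5,0,0],[0,-0.3,0.5,-0.4,0],[0,-0.1,0,-0.6,0],[0,0,0,-0.3,0]])

```text
t: 14.45
tcp_pos: [0.5801, 0.019, 0.0881]
tool_rot: [0.672, 0.737, 0.018, 0.075]
force: [-0.2, -0.4, -2.9]
finger_gap: 0.635
```

```bash
python3 - <<'E'
from look import *
st(2)
p=snapshot('scene'); print([(np.round(r['centre'],3).tolist(),round(r['score'],2)) for r in models.pinpoint(p,'tin_b_mid')])
E
```

```text
14.45 [0.5801 0.019  0.0881] qd 0.082 axis [ 0.134 -0.075 -0.988] yaw 0.098 gap 0.635 q [-0.13   0.637  1.762 -0.101  0.602 -0.143] f [-0.2 -0.4 -2.9]
14.5 [0.5798 0.0191 0.0877] qd 0.021 axis [ 0.133 -0.075 -0.988] yaw 0.098 gap 0.633 q [-0.13   0.637  1.762 -0.101  0.602 -0.143] f [-0.4  0.7 -3.2]
[([0.579, 0.021, 0.097], 0.59)]
```

>>> jog_arm(commands=[[0,-0.1,0,-0.5,0],[0,-0.1,0,-0.3,0]])

```text
t: 14.77
tcp_pos: [0.5797, 0.0185, 0.0806]
tool_rot: [0.672, 0.737, 0.018, 0.076]
force: [-2.7, 1.8, 18.7]
finger_gap: 0.638
```

```bash
python3 -c "from look import *; st(2)"
```

```text
14.77 [0.5797 0.0185 0.0806] qd 0.083 axis [ 0.137 -0.075 -0.988] yaw 0.098 gap 0.638 q [-0.131  0.649  1.769 -0.104  0.58  -0.14 ] f [-2.7  1.8 18.7]
14.82 [0.5796 0.0184 0.0808] qd 0.017 axis [ 0.137 -0.075 -0.988] yaw 0.098 gap 0.634 q [-0.131  0.648  1.769 -0.104  0.58  -0.14 ] f [-1.5  0.9  1.6]
```

>>> jog_arm(commands=[[0,0,0,-0.2,0],[100,0,0,0,0],[100,0,0,0,0],[100,0,0,0,0],[100,0,0,0,0],[100,0,0,0.5,0]])

```text
t: 15.32
tcp_pos: [0.5814, 0.0177, 0.0864]
tool_rot: [0.672, 0.736, 0.019, 0.078]
force: [0.3, 0.5, -0.1]
finger_gap: 0.998
```

```bash
python3 - <<'E'
from look import *
st(2)
p=snapshot('scene'); print([(np.round(r['centre'],3).tolist(),round(r['score'],2)) for r in models.pinpoint(p,'tin_b_mid')])
w=snapshot('wrist')
cv2.imwrite('pics/c11.png',np.vstack([p['image'][100:260,250:550].repeat(2,0).repeat(2,1),cv2.resize(w['image'],(600,280))])[:,:,::-1])
E
```

```text
15.32 [0.5814 0.0177 0.0864] qd 0.142 axis [ 0.141 -0.077 -0.987] yaw 0.097 gap 0.998 q [-0.132  0.639  1.766 -0.104  0.588 -0.141] f [ 0.3  0.5 -0.1]
15.37 [0.5823 0.0176 0.0877] qd 0.023 axis [ 0.144 -0.077 -0.987] yaw 0.097 gap 1.004 q [-0.132  0.637  1.765 -0.104  0.589 -0.141] f [ 0.7 -0.1  1.1]
[]
```

View pics/c11.png

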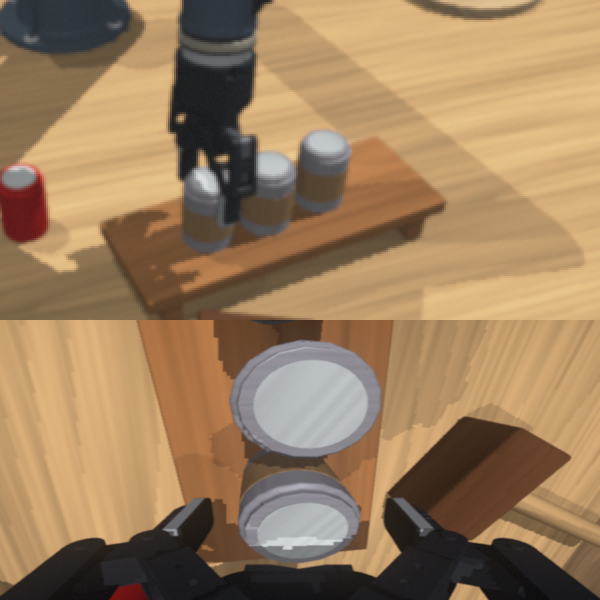

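The tin stands free between the open fingers, with clear space on both sides in the lower crop (left finger 205, tin 245–355, right finger 390). I retreat straight up, then away.

>>> jog_arm(commands=[[100,-0.1,0,1.5,0],[100,0,0,3,0],[100,0,0,4,0],[100,0,0,3,0],[100,0,-3,1,0],[100,0,-4,0,0],[100,0,-4,0,0],[100,0,-3,0,0]])

```text
t: 16.18
tcp_pos: [0.5784, -0.1195, 0.2175]
tool_rot: [0.667, 0.741, 0.02, 0.078]
force: [-0.8, -0.0, -0.3]
finger_gap: 0.997
```

>>> jog_arm(commands=[[100,0,-3,0,0],[100,0,-3,0,0],[100,0,-2,0,0],[100,0,-1,0,0],[100,0,0,0,0]])

```text
t: 16.6
tcp_pos: [0.5776, -0.2209, 0.2184]
tool_rot: [0.67, 0.738, 0.019, 0.08]
force: [0.5, 0.1, 0.3]
finger_gap: 1.001
```

```bash
python3 - <<'E'
from look import *
st(1)
p=snapshot('top'); (cx,cy),sz,a=board(p); print(cx,cy,sz,a); a=np.radians(a)
g=p['image'].astype(int); m=((g.max(2)-g.min(2)<25)&(g.min(2)>140)).astype(np.uint8)
k,l,s,c=cv2.connectedComponentsWithStats(m)
for i in range(1,k):
    if 200<s[i,4]<700 and 145<c[i,1]<205 and 160<c[i,0]<340:
        w=ray(p,c[i],.125)[:2]; d=w-[cx,cy]; print('lid',c[i].round(1),s[i,2:],w.round(4),'ledge',np.round([d@[np.cos(a),np.sin(a)],d@[-np.sin(a),np.cos(a)]],4))
q=snapshot('scene')
for n in ['tin_b_mid','tin_row_mid']: print(n,[(np.round(r['centre'],3).tolist(),round(r['score'],2)) for r in models.pinpoint(q,n)])
cv2.imwrite('pics/c12.png',np.vstack([q['image'][100:260,250:550],p['image'][110:250,100:400]]).repeat(2,0)[:,:,::-1].repeat(2,1))
E
```

```text
16.6 [ 0.5776 -0.2209  0.2184] qd 0.015 axis [ 0.144 -0.079 -0.986] yaw 0.104 gap 1.001 q [-0.549  0.474  1.59   0.01   0.912 -0.652] f [0.5 0.1 0.3]
0.5674781799316406 0.10490987449884415 (0.12970824539661407, 0.3592800796031952) 6.620291233062744
lid [282.6 167.3] [ 24  25 460] [0.5796 0.0236] ledge [ 0.0026 -0.0821]
lid [247.4 168.7] [ 24  25 464] [0.5752 0.0907] ledge [ 0.006 -0.015]
lid [210.6 175.5] [ 25  25 477] [0.5605 0.1597] ledge [-0.0006  0.0552]
tin_b_mid [([0.578, 0.02, 0.091], 0.96)]
tin_row_mid [([0.559, 0.161, 0.091], 0.89)]
```

View pics/c12.png

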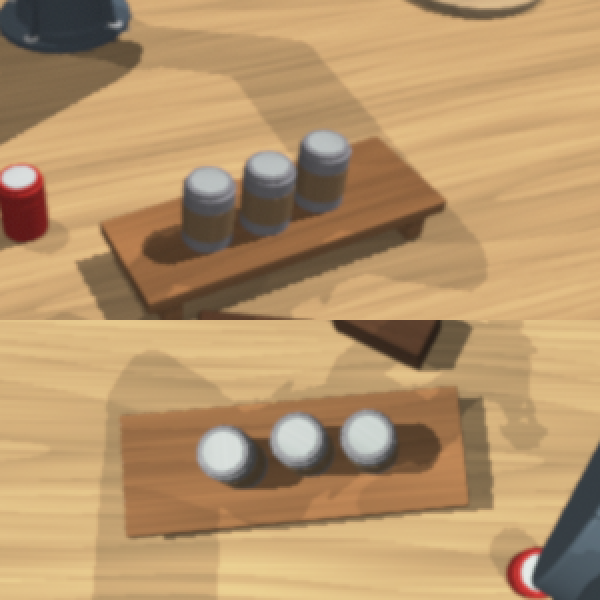

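All three tins stand upright in a row. They sit -0.6, 6.0 and 2.6 mm from the middle line, about 67 and 70 mm apart, and the row tin has not moved. I hand the job in.

```bash
python3 -c "
from look import *
print(workorder.sign_off())"
```

```text
the job is handed in; nothing more can be done
None
```

The job is done and handed in. I moved the two plain brown-band tins from the bench onto the ledge, to the right of the tin already there, the near one first and then the far one.

**Last checks (top camera, after the arm withdrew):**
- **Row line:** the three tins sit about -0.6, +6.0 and +2.6 mm from the board's middle line (limit 20 mm).
- **Spacing:** neighbours' centres are about 70 and 67 mm apart (limit 85 mm).
- **Standing tin:** it reads within 1 mm of where it started.
- **Upright:** all three look upright in the scene view, and the network puts the two tins it found there at about 91 mm high (80–95 mm required).
- **Time and arm:** about 16.6 s used. The gripper was open and about 0.24 m from the nearest tin in the row.

**What went less well:** the tool drifted to about 9 degrees of tilt over many small moves and could not be levelled with this interface. The tins still set down flat. Setting the first tin down pressed it onto the board with up to about 40 N at the wrist, carried through the held tin; the gripper's body touched nothing that I could see. The pictures and the networks agreed to within a few millimetres.

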